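# Serve the tea caddy: tin in its pocket, tea ball steady, turned to the guest

### The arm

A 6-joint arm with a two-finger parallel gripper is mounted at the origin on a cart in front of the work surface, level with it; the furniture and walls round the work are solid. World frame = base frame: x ahead of the robot, y to its left, z up, the work surface at z = 0. Lengths are in mm, angles in rad, forces in N, time in s.
With the tool pointing down it reaches from about 350 to 975 mm from the base axis. Payload 7.1 kg.
Tool frame: the origin (TCP) lies at the very end of the fingers, on their centre line; the grasp point (between the pads) lies 19 mm behind it; z points along the fingers, y is the direction in which the jaws open and shut (so a half turn about z gives the same grasp; the last joint's range is limited). The gripper opens to 88 mm and grips with 3 to 60 N. Pads are 20 mm wide; open, the fingers measure 115 mm over their backs; the gripper's body (75 mm by 178 mm) begins 61 mm behind the grasp point.
Start: joints at [1.109, 0.423, 1.63, -0, 1.089, -0.019], TCP at [267.762, 564.72, 222.675] pointing down, gripper open.
Joint ranges: [-3, 3], [-0.9, 2.11], [0.09, 2.58], [-1.31, 4.45], [0.11, 2.69], [-2.54, 2.54]. Speed limits (rad/s): [2.39, 2.39, 3.01, 3.14, 3.14, 3.14].

### API

Orientations are given as a rotation vector (axis times angle).
In Python, from workcell import * gives the robot as it stands.
- The arm moves only by the tool play_rows, never from a script. Its argument "plan" is text: rows parted by semicolons, each of 7 numbers parted by spaces: the finger opening in cm, from 0 to 8.78, then the shift along the tool's x, y, z in cm, then the turn, a rotation vector about the tool's x, y, z in degrees. A call has 1 to 20 rows; each row shifts and turns the commanded pose from where the row before left it, along the tool's axes as they then stand; what a row does not reach is not made up. A row lasts 1/8 s, in which the tool goes at most 62.5 mm and 10.7 degrees, less where a joint would pass 70% of its speed; a pose out of reach is approached as far as the arm can. A call is refused whole if a number of a shift passes 6.25 or a number of a turn 10.7, either way. A call with a gripper value outside its range is refused whole. The fingers move at their own pace and stop on an object; the grip force is fixed at half the most. Time passes only in rows, so rows that do not move let the fingers close. It gives the time, the measured TCP pose, the force and the opening at its end, in the units of the state.
- get_obs(): the state, without advancing time (a new reading comes with each control period).
- get_image(name): name is "side" or "top"; returns a dict with "pixels" (400x640x3 uint8, red, green, blue), "range_z" (400x640 float32, mm along the optical axis (not along the pixel's ray), 0 where there is no reading), "fx", "fy", "cx", "cy" (pixels), "eye" and "attitude" of the camera in the world. Camera axes: x right, y down, z forward; pixel columns grow to the right and rows downward; lengths in mm; the calibration is good to about 2 mm. A picture is of the moment at which its call begins.
- close_job(): hands the job in, once; it reports no verdict.
The state is a dict: "t": time; "qpos": joint angles; "qvel": joint speeds; "joint_torque": joint torques, N m; "ee_pos": TCP position; "orientation": TCP orientation; "ft_force": force on the tool from outside, world axes, zero at the start; "moment": the same for the moment, N m; "width": finger opening in mm.
Only numpy, scipy, OpenCV 4.12 (cv2) and the standard library are available. Lean on these libraries where they do the work, as an engineer would, in place of code of your own. Each camera call takes 0.05 s, during which the arm holds its last target. There are 200 camera calls.

### The job

Stand the square tea tin flat in the empty square pocket of the wooden tea caddy and let go, so that the caddy is in balance. Then lift the caddy by its upright handle straight up off the worktop and, in the air, turn it a quarter turn so that its dish end points straight across the island to the guest's side, keeping it level and the loose tea ball in the middle of the dish. Finish still holding the caddy out level and still, at least 15 cm above the worktop, without knocking into anything else on the worktop.

Things in the scene. Friction and masses are not known exactly. Their poses are not given: they have to be found in the camera images.
- tin_center (a point): Plain steel square tea tin with a slip lid, 56 x 56 mm across and 76 mm tall, about 0.13 kg, loose and upright on the worktop to the right of the caddy. The point is its centre, 38 mm above its underside; z is up, x and y are square to its sides (all four sides alike).
- caddy: Loose wooden tea caddy lying flat: a board 248 (x) x 108 (y) x 20 mm with a handle panel across its middle, a square pocket at its -x end and a round white dish at its +x end; about 0.46 kg. Origin: middle of the board's underside, below the handle; x points along the caddy to the dish end, y across it, z up. At the start the dish end points to the robot's left.
- pocket (a point): Empty square pocket in the caddy's board, 59 x 59 mm, 12 mm deep, upper edges bevelled 2 mm. The point is the middle of its floor, 74 mm to -x of the handle, 8 mm above the caddy's underside, 12 mm below the board's top. Axes as the caddy's. A seated tin's centre is 38 mm above this point.
- handle (a point): Handle of the caddy: upright wooden panel, 14 mm thick (along the caddy's x), 80 mm wide (y), top 128 mm above the caddy's underside. The point is the middle of its solid grip rail, 107 mm above the underside (rail from 91 to 128 mm, finger slot below it). 39 mm of air lie between panel and a seated tin, whose top is 84 mm above the underside. The heavy dish is balanced about here once the tin is seated.
- dish (a point): Round heavy white stoneware drip dish, 92 mm across, let into the caddy's other end, 70 mm to +x of the handle (fixed to the caddy). The point is the middle of its floor, 10 mm above the caddy's underside; the dish rises gently all round by 12 mm to its rim. Axes as those of the pocket: z is up when the caddy is level, x points along the caddy towards this end.
- ball (a point): Loose perforated steel tea ball, 36 mm in diameter, about 0.03 kg, resting in the middle of the dish; the point is its centre, 18 mm above the dish's floor. It rolls if the dish tips by more than a few degrees.
- guest (a point): Fixed point on the worktop in the middle of its far half, just short of the square slate place mat with the mug that marks the guest's place. Its x axis points straight across the island, away from the robot to the guest (world +x).
- tumbler_mid (a point): Clear glass tumbler, 81 mm across, 92 mm tall, a bystander at the left; the point is its centre, half-way up.
- timer_mid (a point): White wind-up kitchen timer, 66 mm across, 61 mm tall, a bystander at the left; the point is its centre, half-way up.
- vanilla_mid (a point): Small brown dropper bottle, 33 mm across, 102 mm tall, a bystander behind the work to the right; the point is its centre, half-way up.
- salt_mid (a point): Salt shaker, 44 mm across, 90 mm tall, a bystander behind the tin; the point is its centre, half-way up.
Mind the look-alikes: they are no part of the job. Leave any yellow look-alike of the part that bears ball alone. What is shaped like the part that bears tin_center but purple is not meant.

How it is judged:
By the outcome, as a careful person would: the job done as asked, in the order asked, and still so for the second after the job is handed in, while the arm keeps its last pose, push and grip.
It also fails if it takes over 64 s, if anything falls off the work surface, if the arm or the gripper's body presses on something with over 40 N, if the wrist force passes 120 N, or if a joint passes its speed limit or range.

## Working session

There is one attempt and no reset: what is moved stays moved. The work goes in short steps, Python scripts to look and compute and a tool call to move; the robot and the scene stay as the last step left them, time stands still between calls to the robot, and variables do not carry over. Pictures are saved under pics/ and viewed, about 8 in all and at most 12, crops included, and the job is handed in when it is done.

Besides the shell and the picture viewer there is one more tool, called after ">>>" as name(argument=value, ...) on one line, values as JSON. play_rows: Moves the arm, as the interface text tells. Its arguments: {"type":"object","properties":{"plan":{"type":"string"}},"required":["plan"]}

```bash
mkdir -p pics; cat > h.py <<'E'
from workcell import *
import numpy as np, cv2
from scipy.spatial.transform import Rotation as R
def att(im):
    a=np.array(im["attitude"],float)
    return a if a.shape==(3,3) else R.from_rotvec(a).as_matrix()
def pts(im):
    z=im["range_z"]; v,u=np.mgrid[:400,:640]
    c=np.stack([(u-im["cx"])/im["fx"]*z,(v-im["cy"])/im["fy"]*z,z],-1)
    w=c@att(im).T+np.array(im["eye"]); w[z<=0]=np.nan
    return w
def save(im,n): cv2.imwrite("pics/"+n,im["pixels"][:,:,::-1])
E
python3 - <<'E'
from h import *
for n in("top","side"):
    im=get_image(n); save(im,n+"0.png"); np.savez(n+"0.npz",w=pts(im),p=im["pixels"])
    print(n,im["eye"],im["attitude"],im["fx"],im["cx"],im["cy"])
print(get_obs())
E
```

```text
top [ 404.9194864    14.96181639 1259.83260378] [-2.14080478  2.13967183 -0.14005645] 430.7736272135388 321.6894266519613 194.49006049659295
side [  430.10137354 -1204.43807921   574.38683814] [-1.95974359  0.13079695 -0.07938381] 406.50586783230875 316.17772718697734 198.14929441859096
{'t': 0.1, 'qpos': array([ 1.10901305e+00,  4.23785153e-01,  1.63056745e+00, -4.11723914e-05,
        1.08856502e+00, -1.89994572e-02]), 'qvel': array([ 6.35741399e-04, -1.67614688e-03, -1.87535286e-03,  9.96811853e-04,
        6.01214651e-04, -4.14101472e-05]), 'joint_torque': array([ 2.40292766e-04, -5.45616961e+01, -2.74327111e+01,  6.45910366e-02,
        1.88912993e-02, -4.69484019e-05]), 'ee_pos': array([267.56252582, 564.312007  , 221.98459163]), 'orientation': array([-6.89764402e-01, -3.06464776e+00,  2.03487107e-03]), 'ft_force': array([-0.42098113,  0.26408619,  0.46679693]), 'moment': array([0.03769141, 0.01026619, 0.00060014]), 'width': 87.77970195437625}
```

View pics/top0.png

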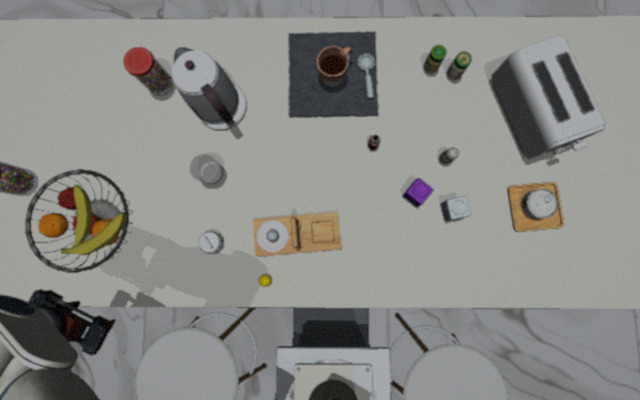

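View pics/side0.png

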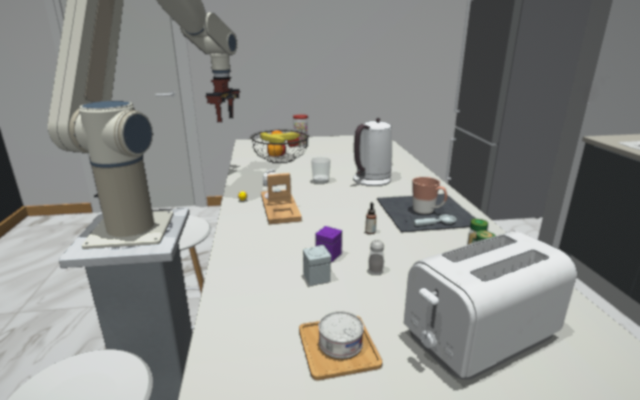

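The top view shows the caddy at about (297,233), dish to the left. The steel tin is at (456,208) with the purple look-alike beside it at (418,192), salt at (449,156) and vanilla at (374,142). The yellow ball is at (265,281). Next I measure the tin and the caddy.

```bash
python3 - <<'E'
from h import *
d=np.load("top0.npz"); w=d["w"]; p=d["p"]
def rect(m,n):
    q=w[m]; r=cv2.minAreaRect(q[:,:2].astype(np.float32)); print(n,m.sum(),np.round(r[0],1),np.round(r[1],1),round(r[2],1),"z",np.round(np.nanpercentile(q[:,2],[5,50,95]),1),"med",np.round(np.median(q[:,:2],0),1))
def box(u0,v0,u1,v1,z0,z1):
    m=np.zeros((400,640),bool); m[v0:v1,u0:u1]=1
    return m&(w[:,:,2]>z0)&(w[:,:,2]<z1)
hsv=cv2.cvtColor(p,cv2.COLOR_RGB2HSV)
rect(box(436,190,480,230,68,90),"tin")
rect(box(400,172,436,212,68,90),"purple")
rect(box(288,205,304,260,115,140),"handle")
m=box(240,200,350,265,5,150)&(hsv[...,1]>80); rect(m&(w[...,2]<35),"board")
rect(box(310,215,336,245,3,35),"pocketarea")
rect(box(262,226,284,248,25,60),"ball")
rect(box(195,225,225,258,50,75),"timer"); rect(box(190,150,228,190,60,110),"tumbler"); rect(box(436,140,465,170,70,110),"salt"); rect(box(362,130,385,155,70,120),"van")
for a in(233,): print([int(x) if x==x else -1 for x in w[a,250:346:3,2]])
b=p[195:265,240:350]; t=p[185:230,435:480]
cv2.imwrite("pics/c1.png",np.hstack([cv2.resize(b[:,:,::-1],None,fx=5,fy=5,interpolation=cv2.INTER_CUBIC),cv2.resize(t[:,:,::-1],(225,350),interpolation=cv2.INTER_CUBIC)]))
E
```

```text
tin 419 [ 541.  -344.7] [55.7 58.5] 11.3 z [70.9 75.3 79.3] med [ 539.6 -343.9]
purple 404 [ 588.1 -240.5] [55.9 57.3] 50.3 z [71.1 75.  79.1] med [ 587.2 -240.2]
handle 154 [471.6 104.8] [76.9 14.1] 5.5 z [120.2 125.  128.9] med [470.1 103.6]
board 1952 [471.5 104.3] [106.5 245.4] 4.9 z [ 6.9 18.4 23.5] med [473.8  65.5]
pocketarea 751 [483.7  29.7] [72.4 83.9] 89.9 z [ 4.4 11.8 21.9] med [484.8  28.3]
ball 127 [465.7 173.3] [33.9 33.9] 46.1 z [30.1 39.  45.7] med [466.2 172. ]
timer 60 [447.5 350.3] [34.  24.7] 11.5 z [50.3 56.7 61.9] med [448.8 349.9]
tumbler 262 [651.6 360.5] [80.9 78.2] 45.9 z [61.6 78.6 92.4] med [659.5 371. ]
salt 122 [ 693.7 -333.3] [32.3 30.7] 37.2 z [74.3 84.  90.4] med [ 692.1 -331.3]
van 54 [ 736.7 -117.7] [19.6 19.8] 84.9 z [ 72.7  78.9 101.3] med [ 733.7 -116.8]
[-1, -6, 17, 20, 12, 18, 42, 45, 39, 31, 15, 16, 20, 17, 125, 122, 54, 20, 15, 22, 17, 3, 11, 3, 7, 6, 12, 3, 20, 18, -1, -2]
```

View pics/c1.png

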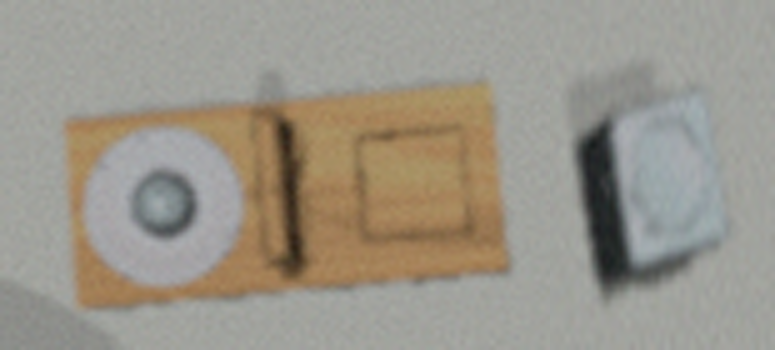

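```bash
cat >> h.py <<'E'
def go(x,y,z,yaw):
    o=get_obs(); T=R.from_rotvec(o["orientation"]); M=T.as_matrix()
    cur=np.degrees(np.arctan2(M[1,1],M[0,1]))
    t=R.from_matrix(np.array([[-np.sin(np.radians(yaw)),np.cos(np.radians(yaw)),0],[np.cos(np.radians(yaw)),np.sin(np.radians(yaw)),0],[0,0,-1]]).T.reshape(3,3).T) if 0 else None
    c,s=np.cos(np.radians(yaw)),np.sin(np.radians(yaw))
    G=R.from_matrix(np.array([[-s,c,0],[c,s,0],[0,0,-1.]]))
    d=np.array([x,y,z])-o["ee_pos"]
    print("t",round(o["t"],2),"pos",np.round(o["ee_pos"],1),"yaw",round(cur,2),"w",round(o["width"],1),"F",np.round(o["ft_force"],1),"q",np.round(o["qpos"],2))
    print(" now-frame cm",np.round(T.inv().apply(d)/10,2),"turn deg",np.round((T.inv()*G).as_rotvec(degrees=True),2)," goal-frame cm",np.round(G.inv().apply(d)/10,2))
E
sed -i '/ if 0 else None/d' h.py
python3 -c "
from h import *
go(541,-344.7,222,11.3)"
```

```text
t 0.1 pos [267.6 564.3 222. ] yaw 64.63 w 87.8 F [-0.4  0.3  0.5] q [ 1.11  0.42  1.63 -0.    1.09 -0.02]
 now-frame cm [-63.65 -70.42   0.09] turn deg [-7.000e-02  4.000e-02  5.333e+01]  goal-frame cm [-94.5   9.   -0. ]
```

>>> play_rows(plan="8.78 0 0 0 0 0 10.6;8.78 0 0 0 0 0 10.6;8.78 0 0 0 0 0 10.6;8.78 0 0 0 0 0 10.6;8.78 0 0 0 0 0 10.6;8.78 -5 0.5 0 0 0 0;8.78 -5 0.5 0 0 0 0;8.78 -5 0.5 0 0 0 0;8.78 -5 0.5 0 0 0 0;8.78 -5 0.5 0 0 0 0;8.78 -5 0.5 0 0 0 0;8.78 -5 0.5 0 0 0 0;8.78 -5 0.5 0 0 0 0;8.78 -5 0.5 0 0 0 0;8.78 -5 0.5 0 0 0 0;8.78 -5 0.5 0 0 0 0;8.78 -5 0.5 0 0 0 0;8.78 -5 0.5 0 0 0 0;8.78 -5 0.5 0 0 0 0;8.78 -5 0.5 0 0 0 0")

```text
t: 2.6
ee_pos: [492.5, -156.4, 222.5]
orientation: [-1.985, -2.435, 0.0]
ft_force: [0.5, 0.2, 0.9]
width: 88.2
```

>>> play_rows(plan="8.78 -5 0.4 0 0 0 0;8.78 -5 0.4 0 0 0 0;8.78 -5 0.4 0 0 0 0;8.78 -3.5 0.3 0 0 0 0;8.78 0 0 0 0 0 0.3;8.78 0 0 0 0 0 0")

```text
t: 3.35
ee_pos: [543.8, -332.1, 222.1]
orientation: [-1.99, -2.428, -0.0]
ft_force: [0.2, 0.2, -0.6]
width: 88.0
```

```bash
python3 -c "
from h import *
go(541,-344.7,37,11.3)"
```

```text
t 3.35 pos [ 543.8 -332.1  222.1] yaw 11.32 w 88.0 F [ 0.2  0.2 -0.6] q [-0.57  0.44  1.6   0.    1.1  -0.76]
 now-frame cm [-1.2  -0.5  18.51] turn deg [-0.06 -0.07  0.02]  goal-frame cm [-1.18 -0.52 18.51]
```

>>> play_rows(plan="8.78 -1.2 -0.5 0 0 0 0;8.78 0 0 3 0 0 0;8.78 0 0 3 0 0 0;8.78 0 0 3 0 0 0;8.78 0 0 3 0 0 0;8.78 0 0 3 0 0 0;8.78 0 0 2 0 0 0;8.78 0 0 1 0 0 0;8.78 0 0 0.5 0 0 0;8.78 0 0 0 0 0 0")

```text
t: 4.6
ee_pos: [542.2, -345.9, 38.1]
orientation: [1.991, 2.429, 0.0]
ft_force: [0.4, -0.2, 0.2]
width: 87.9
```

```bash
python3 -c "
from h import *
go(541,-344.7,37,11.3)
im=get_image('side'); p=im['pixels'][200:320,260:420,::-1]; cv2.imwrite('pics/g1.png',cv2.resize(p,None,fx=4,fy=4,interpolation=cv2.INTER_CUBIC))"
```

```text
t 4.6 pos [ 542.2 -345.9   38.1] yaw 11.34 w 87.9 F [ 0.4 -0.2  0.2] q [-0.59  0.69  1.68 -0.    0.78 -0.78]
 now-frame cm [ 0.14 -0.09  0.11] turn deg [0.03 0.03 0.04]  goal-frame cm [ 0.14 -0.09  0.11]
```

View pics/g1.png

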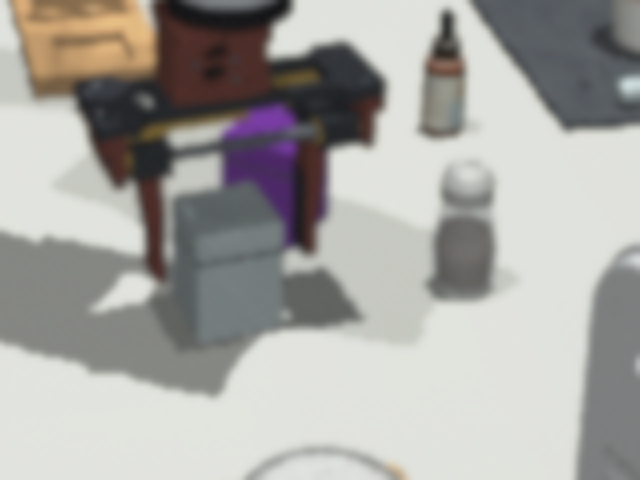

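The fingers straddle the steel tin, with the near finger at (150,270) and the far one at (310,240), clear of the purple tin and the salt. I close the grip.

>>> play_rows(plan="8.78 0.1 -0.1 0.1 0 0 0;0 0 0 0 0 0 0;0 0 0 0 0 0 0;0 0 0 0 0 0 0;0 0 0 0 0 0 0;0 0 0 0 0 0 0;0 0 0 0 0 0 0;0 0 0 -0.5 0 0 0;0 0 0 -2 0 0 0;0 0 0 -3 0 0 0;0 0 0 -3 0 0 0;0 0 0 -3 0 0 0;0 0 0 -3 0 0 0;0 0 0 -0.5 0 0 0;0 0 0 0 0 0 0")

```text
t: 6.52
ee_pos: [540.6, -344.8, 187.0]
orientation: [1.991, 2.429, 0.0]
ft_force: [0.0, 0.1, -1.7]
width: 55.9
```

```bash
python3 -c "
from h import *
go(477.8,30.7,187,4.9)"
```

```text
t 6.53 pos [ 540.6 -344.8  187. ] yaw 11.33 w 55.9 F [ 0.   0.1 -1.7] q [-0.59  0.49  1.62  0.    1.04 -0.78]
 now-frame cm [ 3.805e+01  1.220e+00 -2.000e-02] turn deg [0.02 0.02 6.43]  goal-frame cm [37.95 -3.05 -0.  ]
```

>>> play_rows(plan="0 0 0 0 0 0 6.4;0 2 -0.2 0 0 0 0;0 4 -0.3 0 0 0 0;0 4 -0.3 0 0 0 0;0 4 -0.3 0 0 0 0;0 4 -0.3 0 0 0 0;0 4 -0.3 0 0 0 0;0 4 -0.3 0 0 0 0;0 4 -0.3 0 0 0 0;0 4 -0.3 0 0 0 0;0 2 -0.2 0 0 0 0;0 1.5 -0.2 0 0 0 0;0 0.5 0 0 0 0 0;0 0 0 0 0 0 0;0 0 0 0 0 0 0")

```text
t: 8.4
ee_pos: [478.3, 30.6, 186.6]
orientation: [2.124, 2.314, -0.0]
ft_force: [0.1, -0.4, -1.8]
width: 56.3
```

```bash
python3 - <<'E'
from h import *
go(477.8,30.7,187,4.9)
im=get_image("side");w=pts(im);p=im["pixels"];hsv=cv2.cvtColor(p,cv2.COLOR_RGB2HSV)
m=(w[...,0]>440)&(w[...,0]<520)&(w[...,1]>-10)&(w[...,1]<75)&(w[...,2]>152)&(w[...,2]<215)&(hsv[...,1]<60)
q=w[m];print(m.sum(),np.nanpercentile(q,[2,50,98],axis=0).round(1))
cv2.imwrite('pics/p1.png',cv2.resize(p[120:240,220:380,::-1],None,fx=4,fy=4,interpolation=cv2.INTER_CUBIC))
it=get_image("top");cv2.imwrite('pics/p2.png',cv2.resize(it['pixels'][170:270,230:360,::-1],None,fx=5,fy=5,interpolation=cv2.INTER_CUBIC))
# board outline, side camera, ray onto board top z=20
m=((hsv[...,0]>8)&(hsv[...,0]<22)&(hsv[...,1]>90)&(w[...,2]>12)&(w[...,2]<28)&(w[...,0]>380)&(w[...,0]<560)&(abs(w[...,1]-100)<150))
r=cv2.minAreaRect(w[m][:,:2].astype(np.float32));print("board side",np.round(r[0],1),np.round(r[1],1),r[2])
E
```

```text
t 8.4 pos [478.3  30.6 186.6] yaw 4.9 w 56.3 F [ 0.1 -0.4 -1.8] q [ 0.04  0.26  1.97 -0.    0.91 -0.05]
 now-frame cm [ 0.02 -0.05 -0.04] turn deg [-0.    0.01  0.  ]  goal-frame cm [ 0.02 -0.05 -0.04]
399 [[444.9  -3.9 153.1]
 [478.2   2.  186.5]
 [513.9  25.8 213.5]]
board side [468.9  90. ] [105.7 230.4] 5.289140224456787
```

View pics/p1.png

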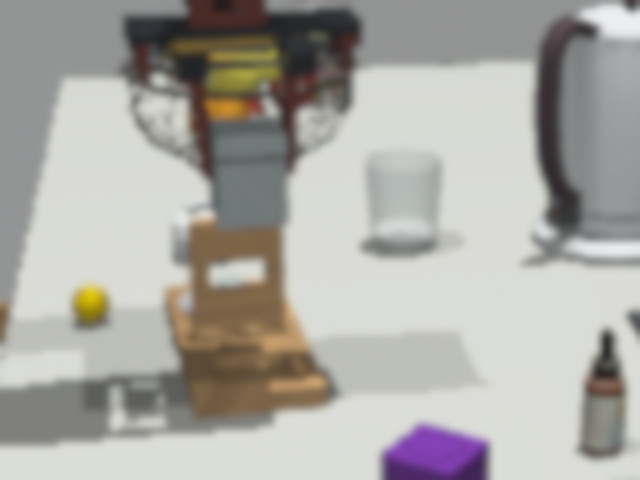

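The tin is held above the pocket at (250,180) in the crop, and the board end is at (230,400). I check the tin against the board in the side camera alone.

```bash
python3 - <<'E'
from h import *
im=get_image("side");w=pts(im);p=im["pixels"];hsv=cv2.cvtColor(p,cv2.COLOR_RGB2HSV);A=att(im);e=np.array(im["eye"])
def xz(u,v,y):
    d=A@np.array([(u-im["cx"])/im["fx"],(v-im["cy"])/im["fy"],1]); return e+d*(y-e[1])/d[1]
b=(w[...,0]>400)&(w[...,0]<560)&(w[...,1]>-40)&(w[...,1]<5)&(w[...,2]>4)&(w[...,2]<15)
print("end face",b.sum(),np.nanpercentile(w[b],[5,50,95],axis=0).round(1))
def ed(rows,c0,c1,y,sat):
    for v in rows:
        s=(hsv[v,c0:c1,1].astype(int)>90) if sat else ((hsv[v,c0:c1,1]<70)&(hsv[v,c0:c1,2]<165))
        i=np.where(s)[0]
        if len(i): a=xz(c0+i[0]-.5,v,y);c=xz(c0+i[-1]+.5,v,y);print(v,c0+i[0],c0+i[-1],a.round(1),c.round(1),"mid",((a+c)/2)[0].round(1))
print("tin");ed(range(158,178,3),262,300,2,0)
print("board");ed(range(212,224,2),255,320,-19,1)
E
python3 - <<'E'
E
```

```text
end face 107 [[431.7 -26.3   4.4]
 [479.6 -19.7   9.4]
 [525.3 -14.3  13.8]]
tin
158 263 295 [419.7   2.  213.5] [520.7   2.  209. ] mid 470.2
161 268 293 [434.4   2.  203.2] [514.2   2.  199.6] mid 474.3
164 271 291 [443.    2.  193.2] [507.8   2.  190.2] mid 475.4
167 272 291 [445.6   2.  183.4] [507.5   2.  180.4] mid 476.6
170 272 291 [445.2   2.  173.6] [507.2   2.  170.6] mid 476.2
173 274 291 [450.9   2.  163.5] [506.9   2.  160.7] mid 478.9
176 274 290 [450.5   2.  153.7] [503.5   2.  151. ] mid 477.0
board
212 267 297 [422.5 -19.   41.5] [521.  -19.   35.2] mid 471.8
214 267 300 [422.2 -19.   34.6] [530.5 -19.   27.5] mid 476.3
216 268 300 [425.  -19.   27.4] [530.4 -19.   20.5] mid 477.7
218 268 300 [424.6 -19.   20.4] [530.2 -19.   13.3] mid 477.4
220 269 297 [427.4 -19.   13.1] [520.3 -19.    6.9] mid 473.9
222 269 281 [427.1 -19.    6.1] [468.6 -19.    3.2] mid 447.8
```

View pics/p2.png

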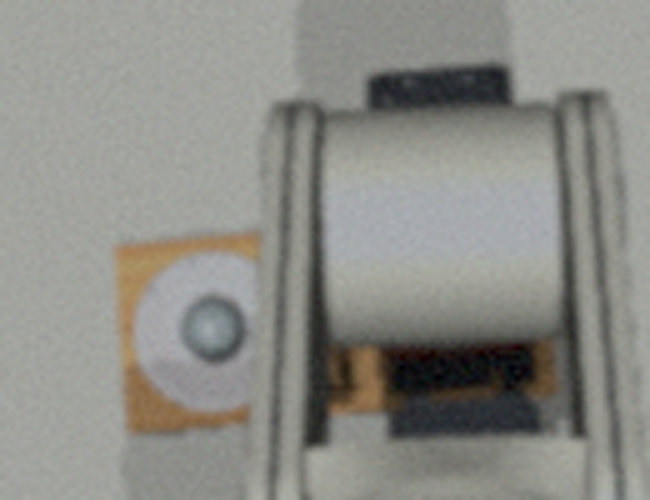

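The side camera puts the tin and pocket within about 2 mm of each other. I shift by 1 mm and lower the tin to just above the board.

>>> play_rows(plan="0 0 -0.1 0 0 0 0;0 0 0 2 0 0 0;0 0 0 3 0 0 0;0 0 0 3 0 0 0;0 0 0 2 0 0 0;0 0 0 1.5 0 0 0;0 0 0 1 0 0 0;0 0 0 0.4 0 0 0;0 0 0 0 0 0 0;0 0 0 0 0 0 0")

```text
t: 9.8
ee_pos: [477.5, 31.0, 58.2]
orientation: [2.123, 2.314, 0.001]
ft_force: [-0.4, -0.8, -1.7]
width: 55.9
```

```bash
python3 - <<'E'
from h import *
go(477,30.5,45,4.9)
im=get_image('side');cv2.imwrite('pics/p3.png',cv2.resize(im['pixels'][150:230,245:325,::-1],None,fx=7,fy=7,interpolation=cv2.INTER_CUBIC))
E
```

```text
t 9.8 pos [477.5  31.   58.2] yaw 4.93 w 55.9 F [-0.4 -0.8 -1.7] q [ 0.04  0.49  2.04 -0.    0.61 -0.05]
 now-frame cm [-0.05 -0.06  1.32] turn deg [0.06 0.   0.03]  goal-frame cm [-0.05 -0.06  1.32]
```

View pics/p3.png

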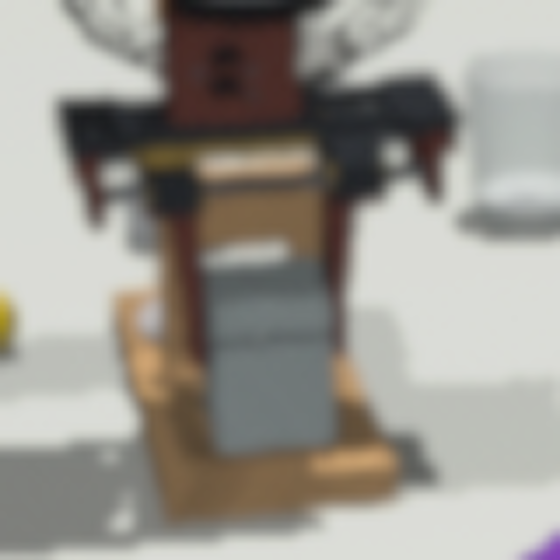

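The tin hovers over the pocket; its bottom is at (215–338, 450) in the crop. It sits about 1.5 mm right of the caddy's centre line, so I shift it and go down in small steps.

>>> play_rows(plan="0 0 -0.1 0 0 0 0;0 0 0 0.2 0 0 0;0 0 0 0.2 0 0 0;0 0 0 0.2 0 0 0;0 0 0 0 0 0 0;0 0 0 0 0 0 0")

```text
t: 10.6
ee_pos: [476.1, 30.9, 51.6]
orientation: [-2.124, -2.315, 0.0]
ft_force: [-0.8, -0.2, -1.5]
width: 55.6
```

>>> play_rows(plan="0 0 0 0.2 0 0 0;0 0 0 0.2 0 0 0;0 0 0 0.1 0 0 0;0 0 0 0 0 0 0;0 0 0 0 0 0 0")

```text
t: 11.22
ee_pos: [476.2, 30.9, 46.7]
orientation: [2.124, 2.315, -0.0]
ft_force: [1.1, 0.2, -0.8]
width: 55.9
```

>>> play_rows(plan="0 0 0 0.1 0 0 0;0 0 0 0.1 0 0 0;0 0 0 0 0 0 0;0 0 0 0 0 0 0")

```text
t: 11.72
ee_pos: [476.2, 30.9, 44.7]
orientation: [2.124, 2.315, 0.0]
ft_force: [-0.4, 0.5, -0.9]
width: 56.0
```

>>> play_rows(plan="0 0 0 0.1 0 0 0;0 0 0 0 0 0 0;6.5 0 0 0 0 0 0;8 0 0 0 0 0 0;8 0 0 0 0 0 0;8 0 0 0 0 0 0;8 0 0 -1 0 0 0;8 0 0 -2 0 0 0;8 0 0 -4 0 0 0;8 0 0 -4 0 0 0;8 0 0 -4 0 0 0;8 0 0 0 0 0 0")

```text
t: 13.22
ee_pos: [478.2, 31.0, 197.1]
orientation: [2.121, 2.311, 0.008]
ft_force: [-0.1, -0.5, -0.8]
width: 80.1
```

```bash
python3 - <<'E'
from h import *
go(471.5,104.4,195,94.9)
im=get_image('side');w=pts(im);cv2.imwrite('pics/p4.png',cv2.resize(im['pixels'][150:230,245:325,::-1],None,fx=7,fy=7,interpolation=cv2.INTER_CUBIC))
m=(abs(w[...,0]-476)<18)&(abs(w[...,1]-30)<35)&(w[...,2]>70)&(w[...,2]<110)
v,u=np.where(m)
for r in sorted(set(v)): print(r,w[r,u[v==r]].mean(0).round(1))
E
```

```text
t 13.22 pos [478.2  31.  197.1] yaw 4.93 w 80.1 F [-0.1 -0.5 -0.8] q [ 0.04  0.24  1.97  0.    0.92 -0.05]
 now-frame cm [ 7.37 -0.04  0.21] turn deg [  0.29   0.32 -89.97]  goal-frame cm [0.04 7.37 0.21]
191 [480.1  49.8  83.1]
192 [476.4  42.9  82.4]
193 [475.9  32.5  83. ]
194 [475.4  24.6  82.7]
195 [475.   15.1  83. ]
196 [476.2   8.1  82.3]
197 [475.8   2.2  81.2]
198 [475.7   2.5  77.7]
199 [477.2   2.4  74.1]
200 [476.4   1.   71.3]
```

View pics/p4.png

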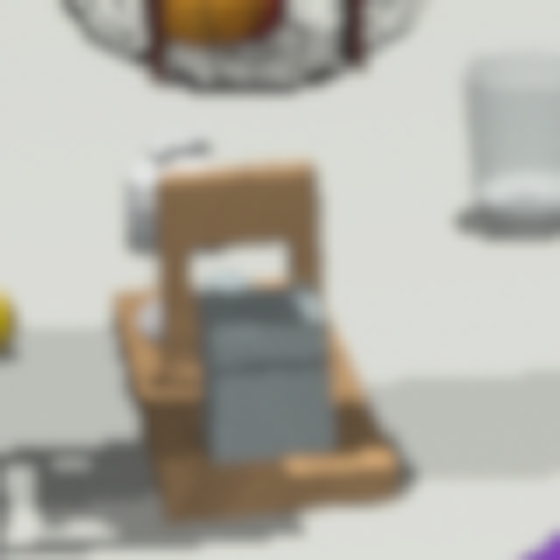

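The tin is seated flat: its top is at z≈83 and level. Next I turn the gripper, narrow the opening and go above the handle.

>>> play_rows(plan="4.8 0 0 0 0 0 -10.6;4.8 0 0 0 0 0 -10.6;4.8 0 0 0 0 0 -10.6;4.8 0 0 0 0 0 -10.6;4.8 0 0 0 0 0 -10.6;4.8 0 0 0 0 0 -10.6;4.8 0 0 0 0 0 -10.6;4.8 0 0 0 0 0 -10.6;4.8 0 0 0 0 0 -5.2;4.8 0 2.5 0 0 0 0;4.8 0 3 0 0 0 0;4.8 0 1.9 0 0 0 0;4.8 0 0 0 0 0 0;4.8 0 0 0 0 0 0")

```text
t: 15.02
ee_pos: [469.3, 104.2, 192.9]
orientation: [0.135, -3.137, 0.001]
ft_force: [-0.4, 0.1, -0.4]
width: 48.1
```

```bash
python3 - <<'E'
from h import *
go(470.8,104.6,90,94.9)
im=get_image("side");w=pts(im)
m=(abs(w[...,0]-471)<30)&(w[...,1]>80)&(w[...,1]<135)&(w[...,2]>95)&(w[...,2]<124); print("panel face y (expect ~97.5)",m.sum(),np.median(w[m],0).round(1))
E
```

```text
t 15.03 pos [469.3 104.2 192.9] yaw 94.94 w 48.1 F [-0.4  0.1 -0.4] q [ 0.19  0.25  1.97 -0.    0.92 -1.46]
 now-frame cm [-0.17  0.04 10.29] turn deg [-0.02 -0.09  0.04]  goal-frame cm [-0.16  0.03 10.29]
panel face y (expect ~97.5) 150 [472.9  96.9 109.4]
```

>>> play_rows(plan="4.8 -0.2 0 0 0 0 0;4.8 0 0 3 0 0 0;4.8 0 0 3 0 0 0;4.8 0 0 2 0 0 0;4.8 0 0 1.5 0 0 0;4.8 0 0 0.7 0 0 0;4.8 0 0 0 0 0 0;4.8 0 0 0 0 0 0")

```text
t: 16.08
ee_pos: [472.3, 104.9, 92.3]
orientation: [-0.135, 3.138, 0.0]
ft_force: [-0.4, -0.6, 0.1]
width: 48.4
```

>>> play_rows(plan="3 0 0 0 0 0 0;2 0 0 0 0 0 0;1.8 0 0 0 0 0 0;0 0 0 0 0 0 0;0 0 0 0 0 0 0;0 0 0 0 0 0 0;0 0 0 0 0 0 0")

```text
t: 16.95
ee_pos: [471.8, 104.7, 91.8]
orientation: [-0.135, 3.139, -0.0]
ft_force: [-0.2, -3.1, 4.8]
width: 14.0
```

```bash
python3 - <<'E'
from h import *
go(470.8,104.6,90,94.9)
im=get_image('side');cv2.imwrite('pics/p5.png',cv2.resize(im['pixels'][130:230,235:335,::-1],None,fx=6,fy=6,interpolation=cv2.INTER_CUBIC))
E
```

```text
t 16.95 pos [471.8 104.7  91.8] yaw 94.94 w 14.0 F [-0.2 -3.1  4.8] q [ 0.19  0.43  2.02 -0.    0.69 -1.46]
 now-frame cm [ 0.1  -0.    0.18] turn deg [-0.01  0.    0.04]  goal-frame cm [ 0.1  -0.    0.18]
```

View pics/p5.png

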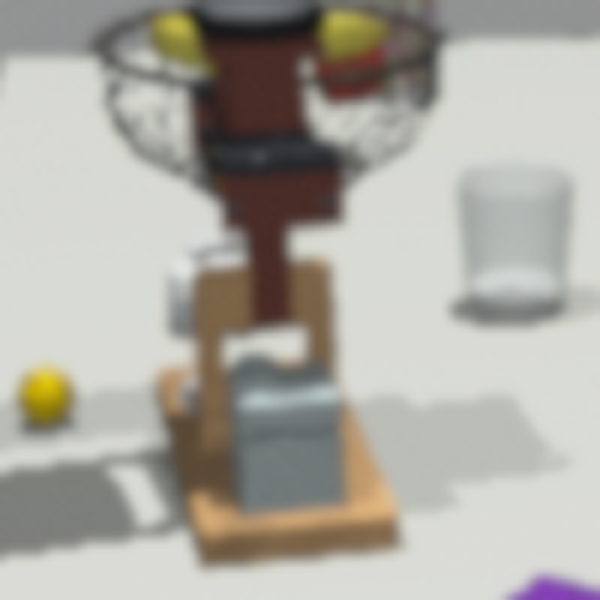

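The finger is on the middle of the rail at (268,270), the opening reads 14 mm and the tin is seated. I lift gently.

>>> play_rows(plan="0 0 0 -0.1 0 0 0;0 0 0 -0.2 0 0 0;0 0 0 -0.3 0 0 0;0 0 0 -0.4 0 0 0;0 0 0 -0.6 0 0 0;0 0 0 -0.8 0 0 0;0 0 0 -0.8 0 0 0;0 0 0 -0.8 0 0 0;0 0 0 -0.6 0 0 0;0 0 0 -0.4 0 0 0;0 0 0 -0.2 0 0 0;0 0 0 0 0 0 0;0 0 0 0 0 0 0")

```text
t: 18.62
ee_pos: [471.6, 104.8, 143.5]
orientation: [0.135, -3.138, 0.0]
ft_force: [-1.0, 1.0, -6.1]
width: 14.1
```

```bash
cat >> h.py <<'E'
def level(T=None):
    o=get_obs(); p0=o["ee_pos"]; M=R.from_rotvec(o["orientation"]).as_matrix(); ax,ay=M[:,1],-M[:,0]  # caddy x,y (approx)
    print("F",o["ft_force"].round(1),"Mom",o["moment"].round(2),"pos",p0.round(1),"w",o["width"].round(1))
    for n in("side","top"):
        im=get_image(n); w=pts(im); hsv=cv2.cvtColor(im["pixels"],cv2.COLOR_RGB2HSV)
        a=(w-p0)@ax; b=(w-p0)@ay; h=w[...,2]-(p0[2]-90)
        m=(abs(a)<128)&(abs(b)<56)&(h>10)&(h<32)&(hsv[...,1]>80)&(hsv[...,0]<25)
        if m.sum()>60:
            c=np.linalg.lstsq(np.c_[a[m],b[m],np.ones(m.sum())],h[m],rcond=None)[0]; print(n,"board",m.sum(),"tilt deg along x,y",np.degrees(c[:2]).round(2),"h0",c[2].round(1))
        m=(abs(a+74)<24)&(abs(b)<24)&(h>70)&(h<98)
        print(n,"tin top",m.sum(), np.median(np.c_[a[m],b[m],h[m]],0).round(1) if m.any() else "")
        m=(abs(a-70)<40)&(abs(b)<40)&(h>32)&(h<65)
        if m.any():
            q=np.c_[a[m],b[m],h[m]]; r=cv2.minEnclosingCircle(q[:,:2].astype(np.float32)); print(n,"ball",m.sum(),np.round(r[0],1),round(r[1],1),"h98",np.percentile(q[:,2],98).round(1))
    
E
python3 - <<'E'
from h import *
level()
E
```

```text
Traceback (most recent call last):
  File "h.py", line 23, in level
    print("F",o["ft_force"].round(1),"Mom",o["moment"].round(2),"pos",p0.round(1),"w",o["width"].round(1))
                                                                                      ^^^^^^^^^^^^^^^^
AttributeError: 'float' object has no attribute 'round'
```

```bash
sed -i 's/o\["width"\].round(1)/round(o["width"],1)/' h.py
python3 - <<'E'
from h import *
level()
E
```

```text
F [-1.   1.  -6.1] Mom [ 0.04  0.03 -0.02] pos [471.6 104.8 143.5] w 14.1
side board 321 tilt deg along x,y [ 0.75 -0.34] h0 17.4
side tin top 72 [-75.   -0.7  80.8]
side ball 6 [68.2 -1.8] 10.1 h98 43.0
top board 604 tilt deg along x,y [0.01 0.08] h0 17.4
top tin top 71 [-93.1  -0.1  81.7]
```

It is off the worktop, level and balanced. I go on up by about 15 cm.

>>> play_rows(plan="0 0 0 -0.2 0 0 0;0 0 0 -0.4 0 0 0;0 0 0 -0.6 0 0 0;0 0 0 -0.8 0 0 0;0 0 0 -1 0 0 0;0 0 0 -1 0 0 0;0 0 0 -1 0 0 0;0 0 0 -1 0 0 0;0 0 0 -1 0 0 0;0 0 0 -1 0 0 0;0 0 0 -1 0 0 0;0 0 0 -1 0 0 0;0 0 0 -1 0 0 0;0 0 0 -1 0 0 0;0 0 0 -1 0 0 0;0 0 0 -0.8 0 0 0;0 0 0 -0.6 0 0 0;0 0 0 -0.4 0 0 0;0 0 0 -0.2 0 0 0;0 0 0 0 0 0 0")

```text
t: 21.22
ee_pos: [471.7, 104.8, 293.6]
orientation: [0.135, -3.139, 0.0]
ft_force: [-0.5, 0.0, -6.9]
width: 13.9
```

```bash
python3 - <<'E'
from h import *
level(); go(471.6,104.8,293.5,0)
E
```

```text
F [-0.5  0.  -6.9] Mom [ 0.05 -0.01 -0.  ] pos [471.7 104.8 293.6] w 13.9
side board 298 tilt deg along x,y [ 1.11 -0.47] h0 17.8
side tin top 56 [-75.9  -2.   80.8]
top board 909 tilt deg along x,y [0.05 0.04] h0 17.2
top tin top 91 [-93.   -0.8  81.1]
t 21.32 pos [471.6 104.8 293.4] yaw 94.93 w 13.7 F [-0.9  0.6 -5.8] q [ 0.19  0.13  1.86 -0.    1.15 -1.46]
 now-frame cm [ 0.    0.   -0.01] turn deg [-3.000e-02 -2.000e-02  9.493e+01]  goal-frame cm [ 0.   -0.   -0.01]
```

>>> play_rows(plan="0 0 0 0 0 0 0.5;0 0 0 0 0 0 1;0 0 0 0 0 0 1.5;0 0 0 0 0 0 2;0 0 0 0 0 0 2.5;0 0 0 0 0 0 3;0 0 0 0 0 0 3.5;0 0 0 0 0 0 3.5;0 0 0 0 0 0 3.5;0 0 0 0 0 0 3.5;0 0 0 0 0 0 3.5;0 0 0 0 0 0 3.5;0 0 0 0 0 0 3.5;0 0 0 0 0 0 3.5;0 0 0 0 0 0 3.5;0 0 0 0 0 0 3.5;0 0 0 0 0 0 3.5;0 0 0 0 0 0 3.5;0 0 0 0 0 0 3.5;0 0 0 0 0 0 3.5")

```text
t: 23.82
ee_pos: [471.7, 104.9, 293.7]
orientation: [-1.445, -2.79, 0.0]
ft_force: [-0.8, -0.1, -6.2]
width: 14.2
```

>>> play_rows(plan="0 0 0 0 0 0 3.5;0 0 0 0 0 0 3.5;0 0 0 0 0 0 3.5;0 0 0 0 0 0 3.5;0 0 0 0 0 0 3.5;0 0 0 0 0 0 3.5;0 0 0 0 0 0 3.5;0 0 0 0 0 0 3;0 0 0 0 0 0 2.5;0 0 0 0 0 0 2;0 0 0 0 0 0 1.5;0 0 0 0 0 0 1;0 0 0 0 0 0 0.5;0 0 0 0 0 0 0.4;0 0 0 0 0 0 0;0 0 0 0 0 0 0;0 0 0 0 0 0 0;0 0 0 0 0 0 0")

```text
t: 26.08
ee_pos: [471.8, 104.8, 293.7]
orientation: [2.221, 2.222, 0.0]
ft_force: [1.1, 0.8, -6.3]
width: 13.9
```

```bash
python3 - <<'E'
from h import *
level(); go(471.6,104.8,293.5,0)
a=get_image('top');b=get_image('side')
w=pts(a);hsv=cv2.cvtColor(a["pixels"],cv2.COLOR_RGB2HSV)
m=(w[...,2]>212)&(w[...,2]<230)&(hsv[...,1]>80)&(abs(w[...,0]-471)<140)&(abs(w[...,1]-105)<70)
r=cv2.minAreaRect(w[m][:,:2].astype(np.float32));print(m.sum(),r)
f=lambda p:cv2.resize(p[:,:,::-1],(390,390),interpolation=cv2.INTER_CUBIC)
cv2.imwrite('pics/f.png',np.hstack([f(a["pixels"][145:275,225:355]),f(b["pixels"][70:200,220:350])]))
E
```

```text
F [ 1.1  0.8 -6.3] Mom [-0.07  0.06 -0.  ] pos [471.8 104.8 293.7] w 13.9
side board 426 tilt deg along x,y [ 0.09 -2.14] h0 17.5
side tin top 56 [-74.3   7.2  80.8]
side ball 32 [69.7  4.6] 13.9 h98 43.5
top board 456 tilt deg along x,y [ 0.2  -0.24] h0 17.1
top tin top 128 [-93.3  -0.7  81. ]
t 26.18 pos [471.8 104.8 293.7] yaw 0.03 w 13.4 F [ 0.5  0.2 -6.1] q [0.19 0.13 1.86 0.   1.15 0.19]
 now-frame cm [-0.   -0.02  0.02] turn deg [-0.   -0.    0.03]  goal-frame cm [-0.   -0.02  0.02]
457 ((473.63482666015625, 108.37213134765625), (97.25595092773438, 255.4539337158203), 84.03063201904297)
```

View pics/f.png

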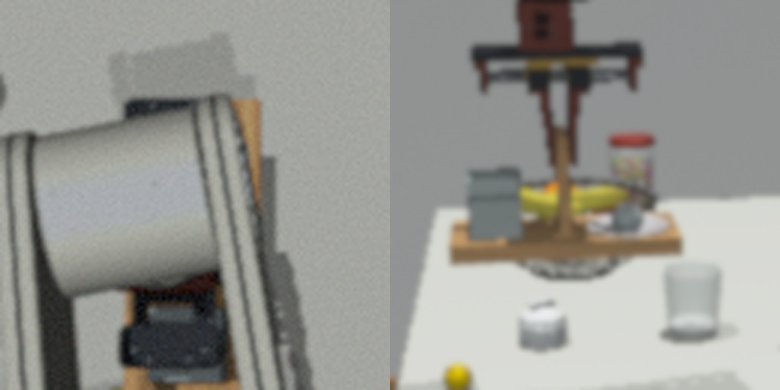

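The caddy hangs in the air with the dish to the far side, the ball at about (627,215) and the tin seated at (495,205). One last heading check uses the board's long near face.

```bash
python3 - <<'E'
from h import *
im=get_image("side");w=pts(im);hsv=cv2.cvtColor(im["pixels"],cv2.COLOR_RGB2HSV)
m=(w[...,2]>203)&(w[...,2]<218)&(abs(w[...,0]-471)<118)&(w[...,1]<65)&(w[...,1]>30)&(hsv[...,1]>80)
q=w[m];c=np.polyfit(q[:,0],q[:,1],1);s=np.std(q[:,1]-np.polyval(c,q[:,0]));print(m.sum(),"heading deg",np.degrees(c[0]).round(2),"+-",np.degrees(s/np.sqrt(m.sum())/68).round(2),"minz",np.percentile(w[(abs(w[...,0]-471)<118)&(abs(w[...,1]-50)<15)&(w[...,2]>150)][:,2],2).round(1))
E
```

```text
276 heading deg 0.12 +- 0.13 minz 202.0
```

```bash
python3 -c "
from h import *
print(close_job())"
```

```text
the job is handed in; nothing more can be done
None
```

The job is handed in at about 26 s of the 64 s allowed. The tin is seated in the pocket and released. The caddy has been lifted by its handle and turned so that its dish end points to the guest's side. The arm is still holding it.

Last checks:
- **Heading:** 0.1° ± 0.1° off world +x.
- **Height:** underside about 200 mm above the worktop.
- **Level:** the top view and the side view along the caddy both give 0.2° or less. The side view gave 2.1° across the caddy. I put that down to its shallow angle on the board, because the top view gave −0.2° and the wrist moments were below 0.1 N m.
- **Ball:** in the dish, measured about 5 mm off its middle from a partial side view. The side camera sees mainly the ball's near face, which shifts the reading that way. In the last picture it looks central.
- **Tin:** seated flat after release, its top at 83 mm against the expected 84 mm.
- **Grip:** firm at a 14 mm opening, with a steady load of about 6 N.
- **Surroundings:** no contact with other objects showed in the force readings or pictures.

The overall rectangle fit in the last top view was spoiled by the arm hiding the board (it read about 6° off). I used the fit to the board's long near face for the heading instead.

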